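Open the low vent window and lock its stay with the wing screw

ROBOT

A 7-joint arm with a two-finger parallel gripper is mounted at the origin on the work surface. World frame = base frame: x ahead of the robot, y to its left, z up, the work surface at z = 0. Lengths are in m, angles in rad, forces in N, time in s.
With the tool pointing down it reaches from about 0.4 to 0.85 m from the base axis. Payload 4.5 kg.
Tool frame: the origin (TCP) lies between the finger pads; the fingertips stand r.tip_reach ahead of it and the grasp point (between the pads) lies 11 mm behind it (r.tip_reach is the distance from the TCP to the fingertips, in m); z points along the fingers, y is the line along which they close (so a half turn about z gives the same grasp; the last joint's range is limited). The gripper opens to 88 mm and grips with 3 to 60 N. Pads are 18 mm wide; open, the fingers measure 123 mm over their backs; the gripper's body (75 mm by 187 mm) begins 45 mm behind the grasp point.
Start: joints at [1.248, 0.689, -0.195, 1.565, 0.157, 0.902, -0.215], TCP at [0.218, -0.586, 0.222] pointing down, gripper open.
Joint ranges: [-3.01, 3.01], [-0.46, 2.08], [-1.47, 1.51], [0.13, 2.56], [-1, 4.14], [0.04, 2.09], [-2.66, 2.66]. Speed limits (rad/s): [2.57, 2.57, 3.14, 3.14, 3.14, 3.14, 3.14].

INTERFACE

Orientations are given as a unit quaternion [x, y, z, w].
In Python, from plant import r, vision, workorder gives the robot as it stands.
- The arm moves only by the tool drive_tool, never from a script. Its argument "targets" is a list of rows, each an object of numbers: "tx", "ty", "tz": the shift along the world's x, y, z in units of 0.03 m (1.0 is 0.03 m); "wx", "wy", "wz": the turn, a rotation vector about the world's x, y, z in units of 60 degrees (1.0 is 60 degrees); "claw": the opening, from -1 (shut) to 1 (fully open). A call has exactly 8 rows; each row shifts and turns the commanded pose from where the row before left it; what a row does not reach is not made up. A row lasts 1/10 s, in which the tool goes at most 50 mm and 8.59 degrees, less where a joint would pass 70% of its speed; a pose out of reach is approached as far as the arm can. A call with a number of a shift or a turn outside -1 to 1 is refused whole. A call with a gripper value outside its range is refused whole. The fingers move at their own pace and stop on an object; "force" is the grip in N (left out, the last holds). Time passes only in rows, so rows that do not move let the fingers close, or fill a call up. It gives the time, the measured TCP pose, the force, the opening and the grip force at its end, in the units of the state.
- r.get_state(): the state, without advancing time (a new reading comes with each control period).
- vision.snapshot(name): name is "side" or "top" or "wrist"; returns a dict with "image" (480x640x3 uint8, blue, green, red), "range_z" (480x640 float32, m along the optical axis (not along the pixel's ray), 0 where there is no reading), "K" (3x3 intrinsics, pixels), "cam_to_world" (4x4, takes a point from camera to world coordinates). Camera axes: x right, y up, looking along -z (the intrinsics and any distortion apply to the point x, -y, -z); pixel columns grow to the right and rows downward; lengths in m; the calibration is good to about 2 mm. A picture is of the moment at which its call begins.
- workorder.finish_job(): hands the job in; it is judged then, once.
The state is a dict: "clock": time; "q": joint angles; "qd": joint speeds; "joint_torque": joint torques, N m; "tool_pos": TCP position; "eef_rot": TCP orientation; "contact_force": force on the tool from outside, world axes, zero at the start; "moment": the same for the moment, N m; "opening": opening from 0.0 (shut) to 1.0 (fully open); "finger_force": force on a finger pad.
Only numpy, scipy, OpenCV 4.12 (cv2) and the standard library are available. Lean on these libraries where they do the work, as an engineer would, in place of code of your own. Each camera call takes 0.05 s, during which the arm holds its last target. There are 200 camera calls.

TASK

Open the low vent window fully: push the ball end of its stay bar towards the window with the outside of the fingers until the stop collar on the bar meets the clamp on the sill. Then lock it there: turn the loose wing screw on top of the clamp clockwise, with repeated light fingertip strokes against its wings, until it is fully home. Only push: do not pinch the stay or the wing screw, and leave the drink bottle, the sunscreen pump and the tumbler on its coaster where they stand.

Things in the scene. Friction and masses are not known exactly. Their poses are not given: they have to be found in the camera images.
- ball (a point): centre of the 22 mm brass ball on the upturned room-side end of the window's stay bar, 52 mm above the sill. Its x axis is the way the bar slides to open the vent (towards the window), z is up. The bar is one brass piece, 14 mm wide, 10 mm thick, 23 to 33 mm above the sill, running from the ball through the clamp to the window. It takes 3 to 4 N to push and stays where left
- stay (a joint): how far the stay bar and its ball have been pushed out, in m: 0 is vent almost shut, 0.060 is fully open, where the 10 mm collar on the bar meets the clamp (a hard stop). The ball is then 77 mm from the wing screw's axis (137 mm at 0)
- clamp (a point): top of the brass clamp's boss, on the wing screw's axis, 47 mm above the sill; x points to the window. The clamp is fixed to the sill: 32 by 33 mm, on a 96 by 42 mm sill plate. The window frame is 0.235 m beyond it, 0.17 m tall
- wings (a point): point on the wing screw's upright axis at the middle height of its wings, 65 mm above the sill when home, 1.5 mm higher per turn undone. Its x axis runs along the wings, z is up. Each of the two wings is an upright brass disc 17 mm across, 4.5 mm thick, centred 16.5 mm from the axis along +x or -x, 8.5 mm below to 8.5 mm above this point. Hub below: 19 mm across
- wing_tip (a point): outer end of one of the wing screw's two like wings, 25 mm from the axis, at the wings' middle height
- wingscrew (a joint): angle in rad left to turn until the wing screw is fully home: 0 is home (a hard stop), positive is undone. Clockwise seen from above lowers the value. It begins 0.8 to 1.3 turns undone, turns loosely (about 0.02 N m), and stays where it is left
- bottle: aluminium drink bottle with black screw cap, 70 mm across, 215 mm tall; origin at the centre of its base. A bystander
- pump: white plastic pump dispenser of sunscreen, 48 mm across, 139 mm tall, its spout pointing along -x; origin at the centre of its base. A bystander
- tumbler: green glass tumbler, 80 mm across, 92 mm tall, standing on the coaster; origin at the centre of its base. A bystander
- coaster: round bamboo coaster, 100 mm across, 10 mm thick, under the tumbler; origin at the centre of its underside. A bystander

How it is judged:
On the way, in this order (a step that is already met when the one before it is completed fails the run):
1. the stay is pushed out to its stop while the wing screw is still loose (value of joint stay above 0.056 m and value of joint wingscrew above 3 rad), for 0.2 s.
2. the wing screw is run fully home with the vent still fully open (value of joint wingscrew below 0.2 rad and value of joint stay above 0.056 m), for 0.2 s.
At the end, for the whole second after the job is handed in: The stay is pushed out to its stop (within 4 mm), the wing screw is home (within 0.2 rad) and at rest, and bottle, pump, tumbler and coaster stand upright within 20 mm of where they were (all of step 2 and velocity of joint wingscrew between -0.05 and 0.05 rad/s and distance of each of bottle, pump, tumbler, coaster from where it was at the start of the episode below 0.02 m and angle between each of bottle, pump, tumbler's own z axis and vertical below 0.1 rad); the robot touches nothing.
It fails at once if the wing screw is pinched or forced (over 30 N between fingers and screw) (contact force between the fingers and wingscrew above 30 N).
It fails at once if the stay is pinched or forced (over 30 N between fingers and stay) (contact force between the fingers and stay above 30 N).
It fails at once if a bystander is pushed, knocked, lifted or carried (over 20 mm) (distance of any of bottle, pump, tumbler, coaster from where it was at the start of the episode above 0.02 m).
It also fails if it takes over 72 s, if anything falls off the work surface, if the arm or the gripper's body presses on something with over 40 N, if the wrist force passes 120 N, or if a joint passes its speed limit or range.

## Working session

There is one attempt and no reset: what is moved stays moved. The work goes in short steps, Python scripts to look and compute and a tool call to move; the robot and the scene stay as the last step left them, time stands still between calls to the robot, and variables do not carry over. Pictures are saved under pics/ and viewed, at most 10 in all, crops included, and the job is handed in when it is done.

Besides the shell and the picture viewer there is one more tool, called after "Emit:" as name(argument=value, ...), one argument or row to a line, values as JSON. drive_tool: Moves the arm, as the interface text tells. Its arguments: {"type":"object","properties":{"targets":{"type":"array","items":{"type":"object","properties":{"tx":{"type":"number"},"ty":{"type":"number"},"tz":{"type":"number"},"wx":{"type":"number"},"wy":{"type":"number"},"wz":{"type":"number"},"claw":{"type":"number"}}}},"force":{"type":"number"}},"required":["targets"]}

```bash
mkdir -p pics; ls; python3 - <<'E'
from plant import r, vision
import cv2,numpy as np
s=r.get_state();print({k:np.round(v,3) for k,v in s.items()}, r.tip_reach)
for n in("top","side"):
    d=vision.snapshot(n);cv2.imwrite(f"pics/{n}0.png",d["image"]);np.savez(f"pics/{n}0.npz",**d)
    print(n,d["K"],d["cam_to_world"].round(3))
E
```

```text
pics
{'clock': np.float64(0.0), 'q': array([ 1.248,  0.69 , -0.195,  1.566,  0.157,  0.902, -0.215]), 'qd': array([-0.002,  0.   ,  0.   ,  0.   , -0.   , -0.001, -0.   ]), 'joint_torque': array([-0.0000e+00, -5.2756e+01, -1.2670e+00, -1.5343e+01, -5.3000e-02,
        6.0000e-03,  0.0000e+00]), 'tool_pos': array([ 0.218, -0.585,  0.221]), 'eef_rot': array([ 0.984,  0.178, -0.   , -0.001]), 'contact_force': array([ 0.137,  0.536, -0.235]), 'moment': array([-0.008,  0.012, -0.017]), 'finger_force': np.float64(0.0), 'opening': np.float64(0.998)} 0.008
top [[609.5682275    0.         321.16665353]
 [  0.         609.5682275  235.24841235]
 [  0.           0.           1.        ]] [[-2.400e-02  9.950e-01 -1.000e-01  4.750e-01]
 [-1.000e+00 -2.400e-02  3.000e-03  8.900e-02]
 [ 1.000e-03  1.000e-01  9.950e-01  1.179e+00]
 [ 0.000e+00  0.000e+00  0.000e+00  1.000e+00]]
side [[446.68326419   0.         322.81204758]
 [  0.         446.68326419 240.00518886]
 [  0.           0.           1.        ]] [[-0.688  0.42  -0.591  0.138]
 [-0.725 -0.374  0.578  0.495]
 [ 0.021  0.827  0.562  0.497]
 [ 0.     0.     0.     1.   ]]
```

View pics/top0.png

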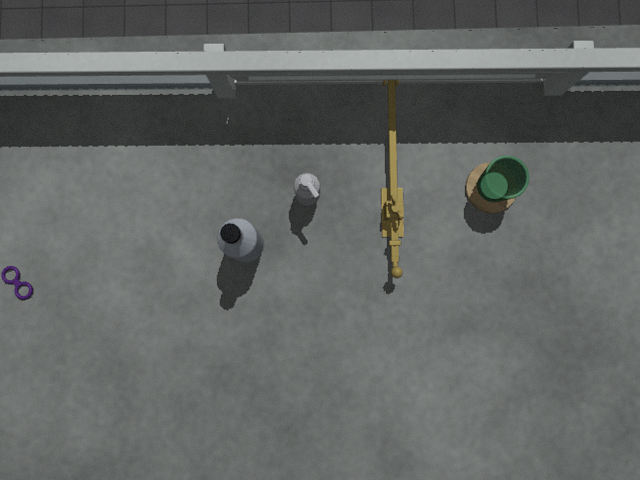

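View pics/side0.png

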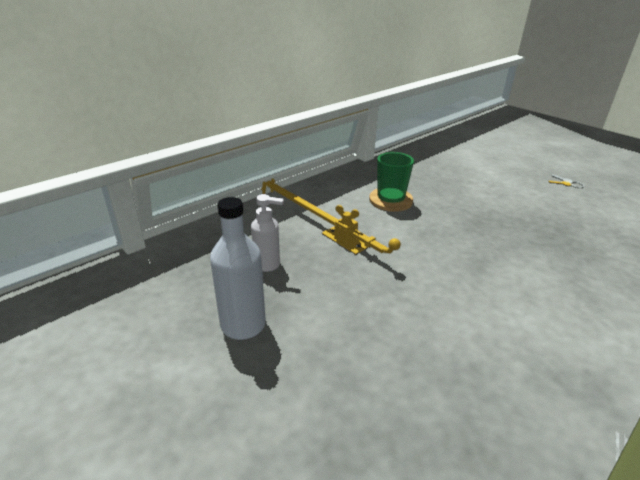

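The top view shows the ball at (397,272), the clamp and wing screw near (393,208), the bar running up to the window at row 75, the pump at (307,187), the bottle at (238,240) and the tumbler at (495,182). In the side view the wings are at (347,212) and the ball at (394,243).

```bash
cat > h.py <<'E'
import numpy as np, cv2
from plant import r, vision
def load(n): return dict(np.load(f"pics/{n}.npz"))
def snap(n,tag):
    d=vision.snapshot(n); cv2.imwrite(f"pics/{tag}.png",d["image"]); np.savez(f"pics/{tag}.npz",**d); return d
def plane(d,uv,z):
    K,T=d["K"],d["cam_to_world"]; uv=np.atleast_2d(uv).astype(float)
    v=np.c_[(uv[:,0]-K[0,2])/K[0,0],-(uv[:,1]-K[1,2])/K[1,1],-np.ones(len(uv))]@T[:3,:3].T
    return T[:3,3]+v*((z-T[2,3])/v[:,2])[:,None]
def cloud(d):
    K,T=d["K"],d["cam_to_world"]; Z=d["range_z"]; v,u=np.mgrid[:480,:640]
    P=np.stack([(u-K[0,2])/K[0,0]*Z,-(v-K[1,2])/K[1,1]*Z,-Z],-1)
    return P@T[:3,:3].T+T[:3,3]
def brass(d):
    h=cv2.cvtColor(d["image"],cv2.COLOR_BGR2HSV)
    return cv2.inRange(h,(18,110,50),(30,255,255))>0
E
python3 - <<'E'
from h import *
for n in("top0","side0"):
    d=load(n);P=cloud(d);m=brass(d)&(d["range_z"]>0);Q=P[m]
    print(n,m.sum(),"sill z",np.median(P[300:340,250:350,2]))
    hi=Q[(Q[:,2]>.055)&(Q[:,0]<.62)]; print("wings",len(hi),hi.mean(0).round(4),hi.min(0).round(3),hi.max(0).round(3))
    xm=Q[:,0].min(); b=Q[(Q[:,0]<xm+.025)&(Q[:,2]>.03)]; print("ball",len(b),b.mean(0).round(4),b.min(0).round(3),b.max(0).round(3))
    bar=Q[(Q[:,2]>.02)&(Q[:,2]<.04)]
    c=np.polyfit(bar[:,0],bar[:,1],1);print("bar fit",c, bar[:,0].min(),bar[:,0].max())
    if n=="side0": continue
    print("ball ray",plane(d,(397,271.5),.052).round(4))
    for nm,uv,z in(("bottlecap",(231,233),.215),("pumptop",(307,187),.12),("tumblerrim",(505,177),.102)):
        print(nm,plane(d,uv,z).round(3))
d=load("top0");m=brass(d).astype(np.uint8)*255
a=cv2.resize(d["image"][170:290,340:450],None,fx=5,fy=5,interpolation=cv2.INTER_CUBIC)
cv2.imwrite("pics/crop.png",a)
E
```

```text
top0 2064 sill z 0.00026478425534093297
wings 100 [ 0.5324 -0.0518  0.0624] [ 0.508 -0.064  0.055] [ 0.619 -0.041  0.078]
ball 103 [ 0.5182 -0.0503  0.0569] [ 0.508 -0.059  0.03 ] [ 0.532 -0.041  0.067]
bar fit [-0.01731843 -0.04150664] 0.5262371894225395 0.8896659422991509
ball ray [[ 0.5169 -0.0528  0.052 ]]
bottlecap [[0.578 0.229 0.215]]
pumptop [[0.667 0.109 0.12 ]]
tumblerrim [[ 0.68  -0.246  0.102]]
side0 2352 sill z -0.001701300842659681
wings 95 [ 0.5518 -0.0495  0.061 ] [ 0.504 -0.058  0.055] [ 0.62  -0.038  0.074]<stdin>:6: RuntimeWarning: Mean of empty slice.
  ret = um.true_divide(
Traceback (most recent call last):
ValueError: zero-size array to reduction operation minimum which has no identity
```

```bash
python3 - <<'E'
from h import *
d=load("top0")
a=cv2.resize(d["image"][170:290,340:450],None,fx=5,fy=5,interpolation=cv2.INTER_CUBIC)
b=cv2.resize(load("side0")["image"][190:265,310:410],None,fx=6,fy=6,interpolation=cv2.INTER_CUBIC)
c=np.zeros((600,800,3),np.uint8);c[:,:550]=a
cv2.imwrite("pics/crop.png",c[:,:550])
for uv in((393,207),(393,215),(393,200)):print(plane(d,uv,.067).round(4))
E
```

```text
[[ 0.6351 -0.0479  0.067 ]]
[[ 0.6203 -0.0474  0.067 ]]
[[ 0.6481 -0.0484  0.067 ]]
```

View pics/crop.png

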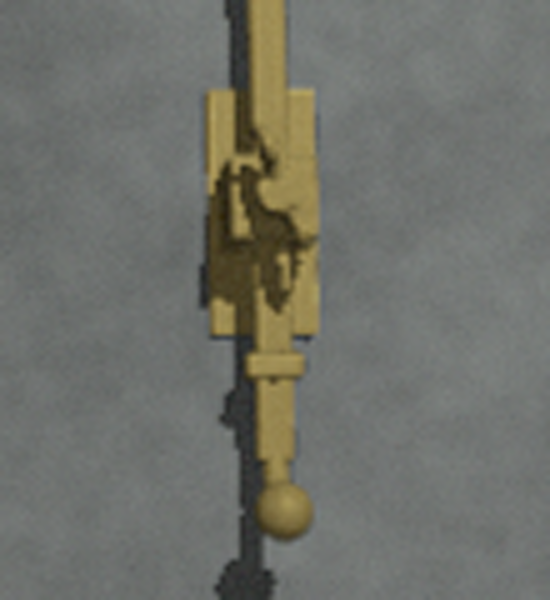

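Emit:
drive_tool(
  targets=[
    {"tx":0.3,"ty":0.74,"tz":-0.05,"wz":0.0,"claw":-1},
    {"tx":0.3,"ty":0.74,"tz":-0.05,"wz":0.05},
    {"tx":0.3,"ty":0.74,"tz":-0.05,"wz":0.05},
    {"tx":0.3,"ty":0.74,"tz":-0.05,"wz":0.05},
    {"tx":0.3,"ty":0.74,"tz":-0.05,"wz":0.05},
    {"tx":0.3,"ty":0.74,"tz":-0.05,"wz":0.05},
    {"tx":0.3,"ty":0.74,"tz":-0.05,"wz":0.05},
    {"tx":0.3,"ty":0.74,"tz":-0.05,"wz":0.05},
  ],
  force=5,
)

```text
validation failed for argument at $.ta...
```

The crop shows the ball at crop (285,510), the collar at (275,365) and the sill plate centred at (262,213). The wings lie in shadow and are unclear, so I'll look closer later. The move was refused, so I'll send every field in each row.

Emit:
drive_tool(
  targets=[
    {"tx":0.3,"ty":0.74,"tz":-0.05,"wx":0,"wy":0,"wz":0.0,"claw":-1},
    {"tx":0.3,"ty":0.74,"tz":-0.05,"wx":0,"wy":0,"wz":0.05,"claw":-1},
    {"tx":0.3,"ty":0.74,"tz":-0.05,"wx":0,"wy":0,"wz":0.05,"claw":-1},
    {"tx":0.3,"ty":0.74,"tz":-0.05,"wx":0,"wy":0,"wz":0.05,"claw":-1},
    {"tx":0.3,"ty":0.74,"tz":-0.05,"wx":0,"wy":0,"wz":0.05,"claw":-1},
    {"tx":0.3,"ty":0.74,"tz":-0.05,"wx":0,"wy":0,"wz":0.05,"claw":-1},
    {"tx":0.3,"ty":0.74,"tz":-0.05,"wx":0,"wy":0,"wz":0.05,"claw":-1},
    {"tx":0.3,"ty":0.74,"tz":-0.05,"wx":0,"wy":0,"wz":0.05,"claw":-1},
  ],
  force=5,
)

```text
clock: 0.9
tool_pos: [0.2904, -0.407, 0.2095]
eef_rot: [0.935, 0.355, -0.0, -0.0]
contact_force: [-0.0, 0.0, -0.1]
opening: 0.296
finger_force: 0.0
```

Emit:
drive_tool(
  targets=[
    {"tx":0.35,"ty":0.74,"tz":0,"wx":0,"wy":0,"wz":0.05,"claw":-1},
    {"tx":0.35,"ty":0.74,"tz":0,"wx":0,"wy":0,"wz":0.05,"claw":-1},
    {"tx":0.35,"ty":0.74,"tz":0,"wx":0,"wy":0,"wz":0.05,"claw":-1},
    {"tx":0.35,"ty":0.74,"tz":0,"wx":0,"wy":0,"wz":0.05,"claw":-1},
    {"tx":0.35,"ty":0.74,"tz":0,"wx":0,"wy":0,"wz":0.05,"claw":-1},
    {"tx":0.35,"ty":0.74,"tz":0,"wx":0,"wy":0,"wz":0.05,"claw":-1},
    {"tx":0.35,"ty":0.74,"tz":0,"wx":0,"wy":0,"wz":0.05,"claw":-1},
    {"tx":0.35,"ty":0.74,"tz":0,"wx":0,"wy":0,"wz":0.05,"claw":-1},
  ],
)

```text
clock: 1.7
tool_pos: [0.3745, -0.2295, 0.2096]
eef_rot: [0.841, 0.541, -0.0, -0.0]
contact_force: [0.3, -0.8, 0.3]
opening: 0.004
finger_force: 0.0
```

Emit:
drive_tool(
  targets=[
    {"tx":0.35,"ty":0.72,"tz":0,"wx":0,"wy":0,"wz":0.05,"claw":-1},
    {"tx":0.35,"ty":0.72,"tz":0,"wx":0,"wy":0,"wz":0.05,"claw":-1},
    {"tx":0.35,"ty":0.72,"tz":0,"wx":0,"wy":0,"wz":0.05,"claw":-1},
    {"tx":0.35,"ty":0.72,"tz":0,"wx":0,"wy":0,"wz":0.05,"claw":-1},
    {"tx":0.35,"ty":0.72,"tz":0,"wx":0,"wy":0,"wz":0.05,"claw":-1},
    {"tx":0.35,"ty":0.72,"tz":0,"wx":0,"wy":0,"wz":0.05,"claw":-1},
    {"tx":0.35,"ty":0.72,"tz":0,"wx":0,"wy":0,"wz":0.05,"claw":-1},
    {"tx":0,"ty":0,"tz":0,"wx":0,"wy":0,"wz":0,"claw":-1},
  ],
)

```text
clock: 2.5
tool_pos: [0.4494, -0.0759, 0.2099]
eef_rot: [0.727, 0.687, 0.002, -0.0]
contact_force: [0.3, -0.1, 0.1]
opening: 0.008
finger_force: 0.0
```

```bash
python3 - <<'E'
from h import *
s=r.get_state();print(s["clock"],s["q"].round(2),s["tool_pos"].round(4),s["eef_rot"].round(4),s["contact_force"].round(2),s["opening"])
d=snap("wrist","w1");print(d["cam_to_world"].round(3),d["K"][0,0])
E
```

```text
2.5 [ 0.38  0.52 -0.47  2.06  0.39  0.64 -0.41] [ 0.4494 -0.0759  0.2099] [ 7.267e-01  6.870e-01  1.500e-03 -2.000e-04] [ 0.34 -0.06  0.08] 0.007850927160690599
[[ 0.998  0.054  0.015  0.452]
 [-0.056  0.959  0.278 -0.004]
 [ 0.001 -0.279  0.96   0.372]
 [ 0.     0.     0.     1.   ]] 363.4147597249026
```

View pics/w1.png

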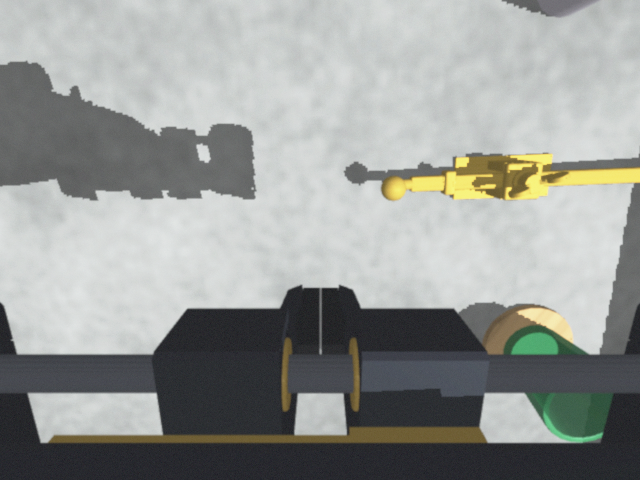

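The wrist view shows the ball at (393,188), the clamp and wing screw around (510,175), the bar running right to the window, and the tumbler at (560,380).

```bash
python3 - <<'E'
from h import *
d=load("w1");print("ball",plane(d,(393,188),.052).round(4))
P=cloud(d);m=brass(d)&(d["range_z"]>0)&(np.arange(480)[:,None]<240);Q=P[m]
for lo,hi in((.054,.062),(.062,.08)):
    w=Q[(Q[:,2]>lo)&(Q[:,2]<hi)&(Q[:,0]>.58)&(Q[:,0]<.72)];print(len(w),w.mean(0).round(4),w.min(0).round(3),w.max(0).round(3))
    if len(w)>5:
        u,s,v=np.linalg.svd(w[:,:2]-w[:,:2].mean(0));print("dir",np.degrees(np.arctan2(v[0,1],v[0,0])).round(1),s.round(3))
b=Q[(Q[:,0]<.545)];print("ballcloud",b.min(0).round(3),b.max(0).round(3))
bar=Q[(Q[:,0]>.72)&(Q[:,2]>.02)];c=np.polyfit(bar[:,0],bar[:,1],1);print("bar",c,np.polyval(c,[.517,.654]))
E
```

```text
ball [[ 0.5139 -0.0513  0.052 ]]
395 [ 0.6323 -0.0521  0.0596] [ 0.612 -0.061  0.054] [ 0.654 -0.044  0.062]
dir -166.8 [0.146 0.083]
407 [ 0.6321 -0.0528  0.0693] [ 0.609 -0.063  0.062] [ 0.656 -0.044  0.075]
dir -161.2 [0.334 0.03 ]
ballcloud [ 0.504 -0.06  -0.001] [ 0.545 -0.041  0.063]
bar [-0.03878848 -0.02585812] [-0.04591177 -0.05122579]
```

Emit:
drive_tool(
  targets=[
    {"tx":0.1,"ty":0.4,"tz":-0.8,"wx":0,"wy":0,"wz":0.05,"claw":-1},
    {"tx":0.1,"ty":0.4,"tz":-0.8,"wx":0,"wy":0,"wz":0,"claw":-1},
    {"tx":0,"ty":0,"tz":-0.8,"wx":0,"wy":0,"wz":0,"claw":-1},
    {"tx":0,"ty":0,"tz":-0.8,"wx":0,"wy":0,"wz":0,"claw":-1},
    {"tx":0,"ty":0,"tz":-0.8,"wx":0,"wy":0,"wz":0,"claw":-1},
    {"tx":0,"ty":0,"tz":-0.8,"wx":0,"wy":0,"wz":0,"claw":-1},
    {"tx":0,"ty":0,"tz":-0.5,"wx":0,"wy":0,"wz":0,"claw":-1},
    {"tx":0,"ty":0,"tz":0,"wx":0,"wy":0,"wz":0,"claw":-1},
  ],
)

```text
clock: 3.35
tool_pos: [0.452, -0.0568, 0.0492]
eef_rot: [0.711, 0.703, -0.002, -0.001]
contact_force: [0.0, -0.7, 0.0]
opening: 0.005
finger_force: 0.0
```

Cross-check: the wing axis is at (0.632,-0.053) and the ball at (0.515,-0.051). They are 117 mm apart, so the stay stands at about 20 mm and has about 40 mm left to go. I expect the stop at a TCP x of about 0.526.

Emit:
drive_tool(
  targets=[
    {"tx":0.5,"ty":0.16,"tz":0,"wx":0,"wy":0,"wz":0,"claw":-1},
    {"tx":0.4,"ty":0,"tz":0,"wx":0,"wy":0,"wz":0,"claw":-1},
    {"tx":0.15,"ty":0,"tz":0,"wx":0,"wy":0,"wz":0,"claw":-1},
    {"tx":0.15,"ty":0,"tz":0,"wx":0,"wy":0,"wz":0,"claw":-1},
    {"tx":0.15,"ty":0,"tz":0,"wx":0,"wy":0,"wz":0,"claw":-1},
    {"tx":0.15,"ty":0,"tz":0,"wx":0,"wy":0,"wz":0,"claw":-1},
    {"tx":0.15,"ty":0,"tz":0,"wx":0,"wy":0,"wz":0,"claw":-1},
    {"tx":0.15,"ty":0,"tz":0,"wx":0,"wy":0,"wz":0,"claw":-1},
  ],
)

```text
clock: 4.15
tool_pos: [0.508, -0.0505, 0.0508]
eef_rot: [0.711, 0.704, -0.0, -0.0]
contact_force: [0.4, -0.1, 0.2]
opening: 0.007
finger_force: 0.0
```

Emit:
drive_tool(
  targets=[
    {"tx":0.1,"ty":0,"tz":0,"wx":0,"wy":0,"wz":0,"claw":-1},
    {"tx":0.1,"ty":0,"tz":0,"wx":0,"wy":0,"wz":0,"claw":-1},
    {"tx":0.05,"ty":0,"tz":0,"wx":0,"wy":0,"wz":0,"claw":-1},
    {"tx":0.05,"ty":0,"tz":0,"wx":0,"wy":0,"wz":0,"claw":-1},
    {"tx":0.05,"ty":0,"tz":0,"wx":0,"wy":0,"wz":0,"claw":-1},
    {"tx":0,"ty":0,"tz":0,"wx":0,"wy":0,"wz":0,"claw":-1},
    {"tx":0,"ty":0,"tz":0,"wx":0,"wy":0,"wz":0,"claw":-1},
    {"tx":0,"ty":0,"tz":0,"wx":0,"wy":0,"wz":0,"claw":-1},
  ],
)

```text
clock: 4.95
tool_pos: [0.5182, -0.0505, 0.0508]
eef_rot: [0.711, 0.704, -0.0, -0.0]
contact_force: [0.4, 0.3, 0.7]
opening: 0.007
finger_force: 0.0
```

```bash
python3 - <<'E'
from h import *
d=snap("wrist","w2")
P=cloud(d);m=brass(d)&(d["range_z"]>0);Q=P[m];Q=Q[(Q[:,1]>-.09)]
print(Q[Q[:,0]<.6].min(0).round(3))
s=snap("side","s2");P=cloud(s);m=brass(s)&(s["range_z"]>0);Q=P[m];b=Q[(Q[:,2]>.036)&(Q[:,0]<.58)];print(b.min(0).round(3),b.max(0).round(3))
c=np.zeros((600,640,3),np.uint8);c[:300]=cv2.resize(d["image"][100:340,150:640],(640,300));c[300:]=cv2.resize(s["image"][160:300,250:550],(640,300))
cv2.imwrite("pics/c2.png",c)
E
```

```text
[ 0.467 -0.073 -0.002]
[ 0.462 -0.073  0.036] [ 0.569 -0.015  0.185]
```

View pics/c2.png

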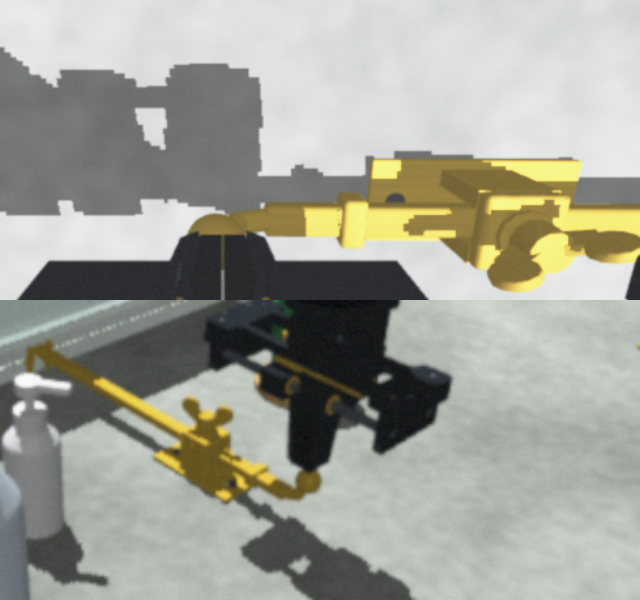

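The ball is still at its start pixel in the side view, about (394,244), with the fingertips at (395,237) right behind or above it, so they have missed. I'll check the real fingertip position against the reported one.

```bash
python3 - <<'E'
from h import *
s=r.get_state();print(s["tool_pos"],s["q"].round(3),s["contact_force"])
from scipy.spatial.transform import Rotation as R
print(R.from_quat(s["eef_rot"]).as_matrix().round(3))
for n in("s2","w2"):
    d=load(n);T=np.linalg.inv(d["cam_to_world"])
    for p in((.518,-.0505,.043),(.515,-.0513,.052),(.536,-.0505,.043),(.536,-.0415,.043),(.5,-.0415,.043)):
        c=T@np.r_[p,1];print(n,p,(d["K"][0,2]+d["K"][0,0]*c[0]/-c[2]).round(1),(d["K"][1,2]-d["K"][1,1]*c[1]/-c[2]).round(1))
d=load("s2");P=cloud(d);g=cv2.cvtColor(d["image"],cv2.COLOR_BGR2GRAY)
for v in range(216,262,3): print(v,[tuple(P[v,u].round(3)) for u in(388,394,400)],g[v,394])
d=load("w2");P=cloud(d)
for v in range(255,300,6): print("w",v,P[v,320].round(3),P[v,300].round(3))
E
```

```text
[ 0.51825856 -0.05046902  0.05076139] [ 0.176  0.846 -0.278  2.001  0.597  0.374 -0.585] [-0.12540151  0.40493873 -0.27437998]
[[ 0.01  1.    0.  ]
 [ 1.   -0.01 -0.  ]
 [-0.    0.   -1.  ]]
s2 (0.518, -0.0505, 0.043) 392.7 246.6
s2 (0.515, -0.0513, 0.052) 394.8 243.0
s2 (0.536, -0.0505, 0.043) 384.9 242.3
s2 (0.536, -0.0415, 0.043) 381.6 244.2
s2 (0.5, -0.0415, 0.043) 397.5 253.0
w2 (0.518, -0.0505, 0.043) 322.3 284.8
w2 (0.515, -0.0513, 0.052) 316.1 293.7
w2 (0.536, -0.0505, 0.043) 358.0 284.5
w2 (0.536, -0.0415, 0.043) 358.3 267.7
w2 (0.5, -0.0415, 0.043) 285.9 268.3
216 [(np.float64(0.529), np.float64(-0.04), np.float64(0.106)), (np.float64(0.516), np.float64(-0.04), np.float64(0.112)), (np.float64(0.487), np.float64(-0.015), np.float64(0.135))] 18
219 [(np.float64(0.527), np.float64(-0.04), np.float64(0.101)), (np.float64(0.515), np.float64(-0.039), np.float64(0.107)), (np.float64(0.502), np.float64(-0.038), np.float64(0.113))] 17
222 [(np.float64(0.527), np.float64(-0.04), np.float64(0.095)), (np.float64(0.514), np.float64(-0.038), np.float64(0.102)), (np.float64(0.501), np.flo
[... 2200 characters left out ...]
4(-0.077), np.float64(-0.002)), (np.float64(0.522), np.float64(-0.086), np.float64(-0.002))] 193
261 [(np.float64(0.533), np.float64(-0.063), np.float64(-0.004)), (np.float64(0.525), np.float64(-0.07), np.float64(-0.003)), (np.float64(0.517), np.float64(-0.079), np.float64(-0.003))] 193
w 255 [ 0.517 -0.049  0.001] [0.518 0.022 0.213]
w 261 [ 0.517 -0.053 -0.001] [ 0.504 -0.053 -0.002]
w 267 [ 0.517 -0.057 -0.001] [ 0.504 -0.057 -0.   ]
w 273 [ 0.517 -0.042  0.05 ] [ 0.504 -0.061 -0.   ]
w 279 [ 0.517 -0.042  0.056] [ 0.508 -0.043  0.053]
w 285 [ 0.517 -0.044  0.059] [ 0.508 -0.045  0.055]
w 291 [ 0.517 -0.046  0.06 ] [ 0.509 -0.04   0.074]
w 297 [ 0.517 -0.049  0.061] [ 0.509 -0.041  0.079]
```

The closed fingertips actually end about 16 mm above the reported TCP (z of about 0.067), so they skimmed over the ball. I'll back off, then check the gripper body clearance before lowering.

```bash
python3 - <<'E'
from h import *
for n in("s2","w2"):
    d=load(n);P=cloud(d);h=cv2.cvtColor(d["image"],cv2.COLOR_BGR2GRAY);k=(d["range_z"]>0)&(h<70)&(P[...,2]>.06)&(P[...,2]<.3)&(np.abs(P[...,0]-.518)<.15)&(np.abs(P[...,1]+.05)<.1)
    Q=P[k];rel=Q-[.518,-.0505,.0508]
    for a,b in((-.12,-.09),(-.09,-.06),(-.06,-.03),(-.03,-.018),(-.018,0),(0,.018),(.018,.03),(.03,.06),(.06,.09),(.09,.12)):
        z=rel[(rel[:,0]>a)&(rel[:,0]<b)]; 
        if len(z)>9: print(n,a,b,len(z),"z low",np.percentile(z[:,2],1).round(3),"y",np.percentile(z[z[:,2]<.05][:,1],[2,98]).round(3) if (z[:,2]<.05).sum()>5 else "")
E
```

```text
s2 -0.12 -0.09 269 z low 0.103 y 
s2 -0.09 -0.06 713 z low 0.083 y 
s2 -0.06 -0.03 1864 z low 0.087 y 
s2 -0.03 -0.018 943 z low 0.067 y 
s2 -0.018 0 1285 z low 0.02 y [-0.005  0.013]
s2 0 0.018 950 z low 0.022 y [0.008 0.013]
s2 0.018 0.03 208 z low 0.083 y 
s2 0.03 0.06 194 z low 0.093 y 
s2 0.06 0.09 664 z low 0.082 y 
s2 0.09 0.12 23 z low 0.105 y 
w2 -0.09 -0.06 2126 z low 0.081 y 
w2 -0.06 -0.03 5979 z low 0.09 y 
w2 -0.03 -0.018 10470 z low 0.087 y 
w2 -0.018 0 13235 z low 0.021 y [0.002 0.011]
w2 0 0.018 11140 z low 0.021 y [0.006 0.01 ]
w2 0.018 0.03 7597 z low 0.086 y 
w2 0.03 0.06 4613 z low 0.098 y 
w2 0.06 0.09 2017 z low 0.08 y
```

Emit:
drive_tool(
  targets=[
    {"tx":-0.7,"ty":0,"tz":0,"wx":0,"wy":0,"wz":0,"claw":-1},
    {"tx":-0.7,"ty":0,"tz":0,"wx":0,"wy":0,"wz":0,"claw":-1},
    {"tx":-0.4,"ty":0,"tz":0,"wx":0,"wy":0,"wz":0,"claw":-1},
    {"tx":0,"ty":0,"tz":-0.35,"wx":0,"wy":0,"wz":0,"claw":-1},
    {"tx":0,"ty":0,"tz":-0.35,"wx":0,"wy":0,"wz":0,"claw":-1},
    {"tx":0,"ty":0,"tz":0,"wx":0,"wy":0,"wz":0,"claw":-1},
    {"tx":0,"ty":0,"tz":0,"wx":0,"wy":0,"wz":0,"claw":-1},
    {"tx":0,"ty":0,"tz":0,"wx":0,"wy":0,"wz":0,"claw":-1},
  ],
)

```text
clock: 5.85
tool_pos: [0.4646, -0.0504, 0.0301]
eef_rot: [0.711, 0.704, 0.0, 0.0]
contact_force: [0.5, 0.8, 0.5]
opening: 0.009
finger_force: 0.0
```

Emit:
drive_tool(
  targets=[
    {"tx":0.3,"ty":0,"tz":-0.27,"wx":0,"wy":0,"wz":0,"claw":-1},
    {"tx":0.15,"ty":0,"tz":0,"wx":0,"wy":0,"wz":0,"claw":-1},
    {"tx":0.15,"ty":0,"tz":0,"wx":0,"wy":0,"wz":0,"claw":-1},
    {"tx":0.15,"ty":0,"tz":0,"wx":0,"wy":0,"wz":0,"claw":-1},
    {"tx":0.15,"ty":0,"tz":0,"wx":0,"wy":0,"wz":0,"claw":-1},
    {"tx":0.15,"ty":0,"tz":0,"wx":0,"wy":0,"wz":0,"claw":-1},
    {"tx":0.15,"ty":0,"tz":0,"wx":0,"wy":0,"wz":0,"claw":-1},
    {"tx":0,"ty":0,"tz":0,"wx":0,"wy":0,"wz":0,"claw":-1},
  ],
)

```text
clock: 6.65
tool_pos: [0.5006, -0.0507, 0.0216]
eef_rot: [0.711, 0.704, 0.0, 0.0]
contact_force: [-1.8, -0.7, 1.0]
opening: 0.004
finger_force: 0.9
```

Emit:
drive_tool(
  targets=[
    {"tx":0.1,"ty":0,"tz":0,"wx":0,"wy":0,"wz":0,"claw":-1},
    {"tx":0.1,"ty":0,"tz":0,"wx":0,"wy":0,"wz":0,"claw":-1},
    {"tx":0.1,"ty":0,"tz":0,"wx":0,"wy":0,"wz":0,"claw":-1},
    {"tx":0.1,"ty":0,"tz":0,"wx":0,"wy":0,"wz":0,"claw":-1},
    {"tx":0.1,"ty":0,"tz":0,"wx":0,"wy":0,"wz":0,"claw":-1},
    {"tx":0.1,"ty":0,"tz":0,"wx":0,"wy":0,"wz":0,"claw":-1},
    {"tx":0,"ty":0,"tz":0,"wx":0,"wy":0,"wz":0,"claw":-1},
    {"tx":0,"ty":0,"tz":0,"wx":0,"wy":0,"wz":0,"claw":-1},
  ],
)

```text
clock: 7.45
tool_pos: [0.5192, -0.0504, 0.0217]
eef_rot: [0.711, 0.704, 0.001, 0.0]
contact_force: [-0.5, -0.0, 0.5]
opening: 0.006
finger_force: 0.6
```

```bash
python3 - <<'E'
from h import *
d=snap("wrist","w3");P=cloud(d);m=brass(d)&(d["range_z"]>0);Q=P[m]
b=Q[(Q[:,2]>.045)&(Q[:,0]<.59)&(Q[:,2]<.07)&(abs(Q[:,1]+.051)<.02)];print("ball",b.min(0).round(4),b.max(0).round(4),len(b))
w=Q[(Q[:,2]>.063)&(Q[:,2]<.08)&(Q[:,0]>.6)&(Q[:,0]<.67)&(abs(Q[:,1]+.052)<.035)]
u,s,v=np.linalg.svd(w[:,:2]-w[:,:2].mean(0));print("wings",w.mean(0).round(4),w.min(0).round(4),w.max(0).round(4),np.degrees(np.arctan2(v[0,1],v[0,0])).round(1))
c=Q[(Q[:,2]>.024)&(Q[:,2]<.036)&(Q[:,0]>.56)&(Q[:,0]<.62)];
for y0 in(-.07,-.065,-.06,-.055,-.05,-.045,-.04,-.035):
    k=c[(c[:,1]>y0)&(c[:,1]<y0+.005)]
    if len(k):print(y0,k[:,0].min().round(4),k[:,0].max().round(4),len(k))
cv2.imwrite("pics/w3c.png",cv2.resize(d["image"][150:330,260:580],(800,450)))
E
```

```text
ball [ 0.5352 -0.0452  0.0465] [ 0.5514 -0.0403  0.0568] 345
wings [ 0.6197 -0.0554  0.0655] [ 0.611  -0.0585  0.063 ] [ 0.6255 -0.053   0.0707] -162.4
-0.07 0.6162 0.6179 123
-0.065 0.5941 0.6198 256
-0.06 0.5662 0.62 691
-0.055 0.56 0.62 1265
-0.05 0.56 0.62 1812
-0.045 0.5653 0.6185 558
-0.04 0.6166 0.6198 175
```

View pics/w3c.png

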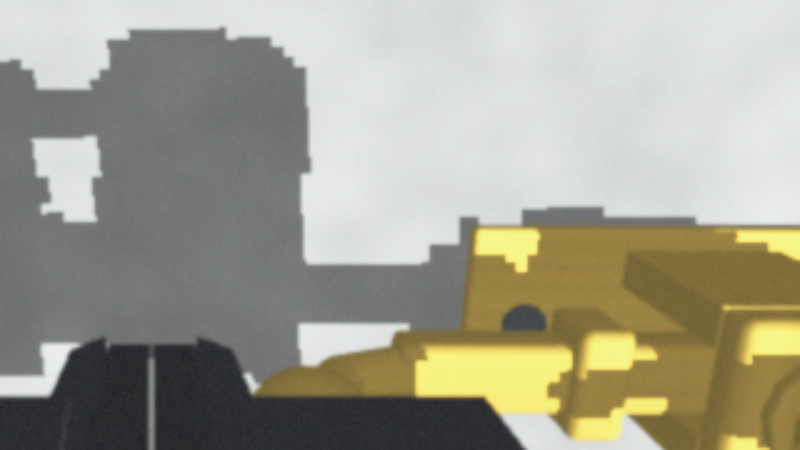

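The view shows the ball against the finger, at crop (300,385). The collar at (600,385) is still short of the clamp face at (715,400), so I'll continue in small steps.

Emit:
drive_tool(
  targets=[
    {"tx":0.08,"ty":0,"tz":0,"wx":0,"wy":0,"wz":0,"claw":-1},
    {"tx":0.08,"ty":0,"tz":0,"wx":0,"wy":0,"wz":0,"claw":-1},
    {"tx":0.02,"ty":0,"tz":0,"wx":0,"wy":0,"wz":0,"claw":-1},
    {"tx":0.02,"ty":0,"tz":0,"wx":0,"wy":0,"wz":0,"claw":-1},
    {"tx":0.02,"ty":0,"tz":0,"wx":0,"wy":0,"wz":0,"claw":-1},
    {"tx":0.02,"ty":0,"tz":0,"wx":0,"wy":0,"wz":0,"claw":-1},
    {"tx":0.02,"ty":0,"tz":0,"wx":0,"wy":0,"wz":0,"claw":-1},
    {"tx":0.02,"ty":0,"tz":0,"wx":0,"wy":0,"wz":0,"claw":-1},
  ],
)

```text
clock: 8.3
tool_pos: [0.5267, -0.0504, 0.0217]
eef_rot: [0.711, 0.704, 0.0, -0.0]
contact_force: [-2.9, -0.6, 1.9]
opening: 0.006
finger_force: 1.6
```

Emit:
drive_tool(
  targets=[
    {"tx":0.02,"ty":0,"tz":0,"wx":0,"wy":0,"wz":0,"claw":-1},
    {"tx":0.02,"ty":0,"tz":0,"wx":0,"wy":0,"wz":0,"claw":-1},
    {"tx":0.02,"ty":0,"tz":0,"wx":0,"wy":0,"wz":0,"claw":-1},
    {"tx":0.02,"ty":0,"tz":0,"wx":0,"wy":0,"wz":0,"claw":-1},
    {"tx":0,"ty":0,"tz":0,"wx":0,"wy":0,"wz":0,"claw":-1},
    {"tx":0,"ty":0,"tz":0,"wx":0,"wy":0,"wz":0,"claw":-1},
    {"tx":0,"ty":0,"tz":0,"wx":0,"wy":0,"wz":0,"claw":-1},
    {"tx":0,"ty":0,"tz":0,"wx":0,"wy":0,"wz":0,"claw":-1},
  ],
)

```text
clock: 9.1
tool_pos: [0.5293, -0.0504, 0.0217]
eef_rot: [0.711, 0.704, 0.0, 0.0]
contact_force: [-2.4, -1.3, 0.2]
opening: 0.009
finger_force: 1.2
```

Emit:
drive_tool(
  targets=[
    {"tx":0.02,"ty":0,"tz":0,"wx":0,"wy":0,"wz":0,"claw":-1},
    {"tx":0.02,"ty":0,"tz":0,"wx":0,"wy":0,"wz":0,"claw":-1},
    {"tx":0.02,"ty":0,"tz":0,"wx":0,"wy":0,"wz":0,"claw":-1},
    {"tx":0.02,"ty":0,"tz":0,"wx":0,"wy":0,"wz":0,"claw":-1},
    {"tx":0,"ty":0,"tz":0,"wx":0,"wy":0,"wz":0,"claw":-1},
    {"tx":0,"ty":0,"tz":0,"wx":0,"wy":0,"wz":0,"claw":-1},
    {"tx":0,"ty":0,"tz":0,"wx":0,"wy":0,"wz":0,"claw":-1},
    {"tx":0,"ty":0,"tz":0,"wx":0,"wy":0,"wz":0,"claw":-1},
  ],
)

```text
clock: 9.9
tool_pos: [0.5316, -0.0504, 0.0216]
eef_rot: [0.711, 0.704, 0.0, 0.0]
contact_force: [-2.5, -0.2, 1.1]
opening: 0.005
finger_force: 1.3
```

```bash
python3 - <<'E'
from h import *
d=snap("wrist","w4");P=cloud(d);m=brass(d)&(d["range_z"]>0);Q=P[m]
b=Q[(Q[:,2]>.045)&(Q[:,0]<.59)&(Q[:,2]<.07)&(abs(Q[:,1]+.051)<.02)];print("ball",b.min(0).round(4),b.max(0).round(4),len(b))
cv2.imwrite("pics/w4c.png",cv2.resize(d["image"][220:330,320:520],(800,440)))
E
```

```text
ball [ 0.5478 -0.045   0.0474] [ 0.5638 -0.0407  0.0566] 320
```

View pics/w4c.png

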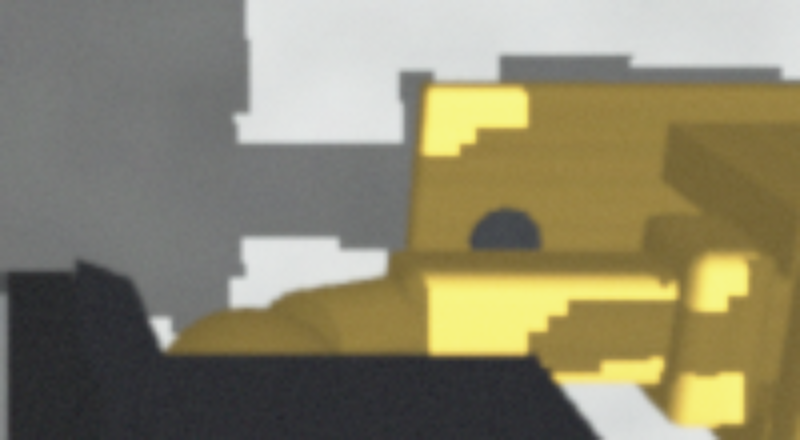

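The collar at crop (710,340) is now almost at the clamp face, around x=760. Only a few mm remain.

Emit:
drive_tool(
  targets=[
    {"tx":0.02,"ty":0,"tz":0,"wx":0,"wy":0,"wz":0,"claw":-1},
    {"tx":0.02,"ty":0,"tz":0,"wx":0,"wy":0,"wz":0,"claw":-1},
    {"tx":0.02,"ty":0,"tz":0,"wx":0,"wy":0,"wz":0,"claw":-1},
    {"tx":0,"ty":0,"tz":0,"wx":0,"wy":0,"wz":0,"claw":-1},
    {"tx":0,"ty":0,"tz":0,"wx":0,"wy":0,"wz":0,"claw":-1},
    {"tx":0,"ty":0,"tz":0,"wx":0,"wy":0,"wz":0,"claw":-1},
    {"tx":0,"ty":0,"tz":0,"wx":0,"wy":0,"wz":0,"claw":-1},
    {"tx":0,"ty":0,"tz":0,"wx":0,"wy":0,"wz":0,"claw":-1},
  ],
)

```text
clock: 10.75
tool_pos: [0.532, -0.0505, 0.0216]
eef_rot: [0.71, 0.704, -0.001, -0.001]
contact_force: [-5.8, -0.7, 3.7]
opening: 0.006
finger_force: 2.9
```

Emit:
drive_tool(
  targets=[
    {"tx":0.02,"ty":0,"tz":0,"wx":0,"wy":0,"wz":0,"claw":-1},
    {"tx":0.02,"ty":0,"tz":0,"wx":0,"wy":0,"wz":0,"claw":-1},
    {"tx":0,"ty":0,"tz":0,"wx":0,"wy":0,"wz":0,"claw":-1},
    {"tx":0,"ty":0,"tz":0,"wx":0,"wy":0,"wz":0,"claw":-1},
    {"tx":0,"ty":0,"tz":0,"wx":0,"wy":0,"wz":0,"claw":-1},
    {"tx":0,"ty":0,"tz":0,"wx":0,"wy":0,"wz":0,"claw":-1},
    {"tx":0,"ty":0,"tz":0,"wx":0,"wy":0,"wz":0,"claw":-1},
    {"tx":0,"ty":0,"tz":0,"wx":0,"wy":0,"wz":0,"claw":-1},
  ],
)

```text
clock: 11.55
tool_pos: [0.532, -0.0505, 0.0215]
eef_rot: [0.71, 0.704, -0.002, -0.001]
contact_force: [-7.4, 0.3, 5.8]
opening: 0.004
finger_force: 4.0
```

The stop is reached: the TCP holds at x=0.532 while the force rises, with a stiffness of about 2 N/mm. I'll back off, rise and look at the wing screw.

Emit:
drive_tool(
  targets=[
    {"tx":-0.2,"ty":0,"tz":0,"wx":0,"wy":0,"wz":0,"claw":-1},
    {"tx":-0.8,"ty":0,"tz":0,"wx":0,"wy":0,"wz":0,"claw":-1},
    {"tx":-0.3,"ty":0,"tz":0.7,"wx":0,"wy":0,"wz":0,"claw":-1},
    {"tx":0,"ty":0,"tz":0.9,"wx":0,"wy":0,"wz":0,"claw":-1},
    {"tx":0.6,"ty":-0.5,"tz":0.9,"wx":0,"wy":0,"wz":0,"claw":-1},
    {"tx":0.9,"ty":-0.5,"tz":0.9,"wx":0,"wy":0,"wz":0,"claw":-1},
    {"tx":0.9,"ty":-0.4,"tz":0.1,"wx":0,"wy":0,"wz":0,"claw":-1},
    {"tx":0.9,"ty":0,"tz":0,"wx":0,"wy":0,"wz":0,"claw":-1},
  ],
)

```text
clock: 12.35
tool_pos: [0.5979, -0.0955, 0.1286]
eef_rot: [0.712, 0.702, 0.002, 0.003]
contact_force: [-0.0, 0.5, 0.2]
opening: 0.007
finger_force: 0.0
```

Emit:
drive_tool(
  targets=[
    {"tx":0.8,"ty":0,"tz":0,"wx":0,"wy":0,"wz":0,"claw":-1},
    {"tx":0.5,"ty":0,"tz":0,"wx":0,"wy":0,"wz":0,"claw":-1},
    {"tx":0,"ty":0,"tz":0,"wx":0,"wy":0,"wz":0,"claw":-1},
    {"tx":0,"ty":0,"tz":0,"wx":0,"wy":0,"wz":0,"claw":-1},
    {"tx":0,"ty":0,"tz":0,"wx":0,"wy":0,"wz":0,"claw":-1},
    {"tx":0,"ty":0,"tz":0,"wx":0,"wy":0,"wz":0,"claw":-1},
    {"tx":0,"ty":0,"tz":0,"wx":0,"wy":0,"wz":0,"claw":-1},
    {"tx":0,"ty":0,"tz":0,"wx":0,"wy":0,"wz":0,"claw":-1},
  ],
)

```text
clock: 13.15
tool_pos: [0.6333, -0.0925, 0.1268]
eef_rot: [0.711, 0.704, 0.0, 0.0]
contact_force: [-0.9, -0.3, -0.1]
opening: 0.008
finger_force: 0.0
```

```bash
cat > wings.py <<'E'
from h import *
import sys
def wings(tag,cx=.634,cy=-.053):
    d=snap("wrist",tag);P=cloud(d);m=brass(d)&(d["range_z"]>0);Q=P[m]
    w=Q[(Q[:,2]>.062)&(Q[:,2]<.082)&(np.hypot(Q[:,0]-cx,Q[:,1]-cy)<.036)]
    u,s,v=np.linalg.svd(w[:,:2]-w[:,:2].mean(0),full_matrices=False);t=(w[:,:2]-w[:,:2].mean(0))@v[0]
    ce=w[:,:2].mean(0)+v[0]*(t.min()+t.max())/2
    print("wings n",len(w),"mid",ce.round(4),"len",np.ptp(t).round(4),"angle",(np.degrees(np.arctan2(v[0,1],v[0,0]))%180).round(1),"ztop",w[:,2].max().round(4),"n lo",((Q[:,2]>.05)&(Q[:,2]<.062)).sum())
    b=Q[(Q[:,2]>.045)&(Q[:,0]<.59)&(Q[:,2]<.07)&(abs(Q[:,1]+.051)<.02)]
    if len(b)>50:print("ball",((b.min(0)+b.max(0))/2).round(4),np.ptp(b,axis=0).round(4))
    s=r.get_state();print(s["clock"].round(2),s["tool_pos"].round(4),s["q"].round(2),s["contact_force"].round(1))
    return d
if __name__=="__main__": wings(sys.argv[1])
E
python3 wings.py w5
```

```text
wings n 546 mid [ 0.6332 -0.0528] len 0.0498 angle 18.3 ztop 0.076 n lo 1461
ball [ 0.557  -0.0514  0.0556] [0.0207 0.0201 0.0164]Traceback (most recent call last):
  File "wings.py", line 13, in <module>
    if __name__=="__main__": wings(sys.argv[1])
                             ~~~~~^^^^^^^^^^^^^
  File "wings.py", line 11, in wings
    s=r.get_state();print(s["clock"].round(2),s["tool_pos"].round(4),s["q"].round(2),s["contact_force"].round(1))
                          ^^^^^^^^^^^^^^^^
AttributeError: 'float' object has no attribute 'round'
```

View pics/w5.png

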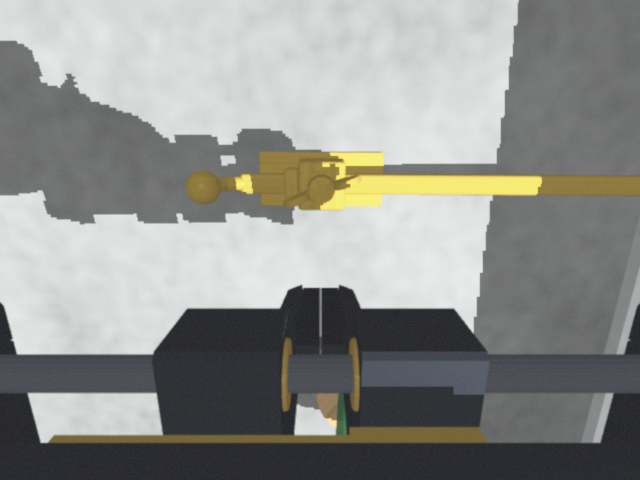

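The view shows the wings around (322,187) and the ball at (203,187). Measured: wing axis (0.633,-0.053), length 50 mm, angle 18°, and the ball 76 mm from the axis, which agrees with the stop. Next I'll work out the clockwise stroke path, pushing one wing from about 198° to 18°.

```bash
sed -i 's/s\["clock"\].round(2)/round(s["clock"],2)/' wings.py; cat > stroke.py <<'E'
from h import *
A=np.array([.6332,-.0528]);a,b=.0145,.010
def pose(th,gap=0):
    ps=-10+(min(th,198)-18)/4; t,p=np.radians([th,ps]);rel=t-p
    n=np.r_[np.sin(t),-np.cos(t)];e1=np.r_[np.cos(p),np.sin(p)];e2=np.r_[-np.sin(p),np.cos(p)]
    c=A+.018*np.r_[np.cos(t),np.sin(t)]-n*(.00225+gap)-a*e1-b*np.clip(-np.cos(rel)/.3,-1,1)*e2
    return np.r_[c,ps]
def rows(start,ths,per=8):
    cur=np.array(start,float)
    for i,th in enumerate(ths):
        p=pose(th);d=p-cur;q=np.round([d[0]/.03,d[1]/.03,d[2]/60],2);cur+=q*[.03,.03,60]
        print(i,round(th,1),"tx %.2f ty %.2f wz %.2f"%tuple(q),"-> %.4f %.4f %.1f"%tuple(cur))
E
python3 - <<'E'
from stroke import *
s=r.get_state();q=s["eef_rot"];ps=np.degrees(2*np.arctan2(q[1],q[0]))-90
p=s["tool_pos"];print(p.round(4),ps,s["q"].round(2))
h=pose(205,.006);print("hover",h,"delta units",(h[0]-p[0])/.03,(h[1]-p[1])/.03,(h[2]-ps)/60, "dz to .043",(.043-p[2])/.03)
rows(h,np.r_[205,np.linspace(198,18,23)])
E
```

```text
[ 0.6334 -0.0925  0.1267] -0.5527501191877917 [ 0.32  0.85 -0.46  1.59  0.48  0.81 -0.35]
hover [ 0.61423112 -0.08439255 35.        ] delta units -0.6379021815734539 0.2701784445819149 0.5925458353197965 dz to .043 -2.7911603471991957
0 205.0 tx -0.08 ty 0.18 wz 0.00 -> 0.6118 -0.0790 35.0
1 198.0 tx -0.04 ty 0.07 wz 0.00 -> 0.6106 -0.0769 35.0
2 189.8 tx -0.05 ty 0.08 wz -0.03 -> 0.6091 -0.0745 33.2
3 181.6 tx -0.04 ty 0.10 wz -0.04 -> 0.6079 -0.0715 30.8
4 173.5 tx -0.02 ty 0.09 wz -0.03 -> 0.6073 -0.0688 29.0
5 165.3 tx -0.02 ty 0.10 wz -0.04 -> 0.6067 -0.0658 26.6
6 157.1 tx 0.00 ty 0.09 wz -0.03 -> 0.6067 -0.0631 24.8
7 148.9 tx 0.01 ty 0.09 wz -0.03 -> 0.6070 -0.0604 23.0
8 140.7 tx 0.03 ty 0.09 wz -0.04 -> 0.6079 -0.0577 20.6
9 132.5 tx 0.03 ty 0.08 wz -0.03 -> 0.6088 -0.0553 18.8
10 124.4 tx 0.04 ty 0.08 wz -0.04 -> 0.6100 -0.0529 16.4
11 116.2 tx 0.03 ty 0.17 wz -0.03 -> 0.6109 -0.0478 14.6
12 108.0 tx 0.04 ty 0.17 wz -0.04 -> 0.6121 -0.0427 12.2
13 99.8 tx 0.05 ty 0.17 wz -0.03 -> 0.6136 -0.0376 10.4
14 91.6 tx 0.06 ty 0.15 wz -0.03 -> 0.6154 -0.0331 8.6
15 83.5 tx 0.08 ty 0.14 wz -0.04 -> 0.6178 -0.0289 6.2
16 75.3 tx 0.09 ty 0.10 wz -0.03 -> 0.6205 -0.0259 4.4
17 67.1 tx 0.09 ty -0.00 wz -0.04 -> 0.6232 -0.0259 2.0
18 58.9 tx 0.09 ty -0.01 wz -0.03 -> 0.6259 -0.0262 0.2
19 50.7 tx 0.09 ty -0.03 wz -0.03 -> 0.6286 -0.0271 -1.6
20 42.5 tx 0.08 ty -0.03 wz -0.04 -> 0.6310 -0.0280 -4.0
21 34.4 tx 0.08 ty -0.05 wz -0.03 -> 0.6334 -0.0295 -5.8
22 26.2 tx 0.07 ty -0.05 wz -0.04 -> 0.6355 -0.0310 -8.2
23 18.0 tx 0.05 ty -0.06 wz -0.03 -> 0.6370 -0.0328 -10.0
```

Emit:
drive_tool(
  targets=[
    {"tx":-0.32,"ty":0.1,"tz":-0.3,"wx":0,"wy":0,"wz":0.12,"claw":-1},
    {"tx":-0.32,"ty":0.1,"tz":-0.3,"wx":0,"wy":0,"wz":0.12,"claw":-1},
    {"tx":0,"ty":0.07,"tz":-0.3,"wx":0,"wy":0,"wz":0.12,"claw":-1},
    {"tx":0,"ty":0,"tz":0,"wx":0,"wy":0,"wz":0.12,"claw":-1},
    {"tx":0,"ty":0,"tz":0,"wx":0,"wy":0,"wz":0.11,"claw":-1},
    {"tx":0,"ty":0,"tz":-0.7,"wx":0,"wy":0,"wz":0,"claw":-1},
    {"tx":0,"ty":0,"tz":-0.7,"wx":0,"wy":0,"wz":0,"claw":-1},
    {"tx":0,"ty":0,"tz":-0.49,"wx":0,"wy":0,"wz":0,"claw":-1},
  ],
)

```text
clock: 14.0
tool_pos: [0.6138, -0.0846, 0.0417]
eef_rot: [0.463, 0.886, -0.0, -0.0]
contact_force: [0.8, -0.1, -0.9]
opening: 0.008
finger_force: 0.0
```

Emit:
drive_tool(
  targets=[
    {"tx":-0.08,"ty":0.18,"tz":0,"wx":0,"wy":0,"wz":0,"claw":-1},
    {"tx":-0.04,"ty":0.07,"tz":0,"wx":0,"wy":0,"wz":0,"claw":-1},
    {"tx":-0.05,"ty":0.08,"tz":0,"wx":0,"wy":0,"wz":-0.03,"claw":-1},
    {"tx":-0.04,"ty":0.1,"tz":0,"wx":0,"wy":0,"wz":-0.04,"claw":-1},
    {"tx":-0.02,"ty":0.09,"tz":0,"wx":0,"wy":0,"wz":-0.03,"claw":-1},
    {"tx":-0.02,"ty":0.1,"tz":0,"wx":0,"wy":0,"wz":-0.04,"claw":-1},
    {"tx":0,"ty":0.09,"tz":0,"wx":0,"wy":0,"wz":-0.03,"claw":-1},
    {"tx":0.01,"ty":0.09,"tz":0,"wx":0,"wy":0,"wz":-0.03,"claw":-1},
  ],
)

```text
clock: 14.8
tool_pos: [0.6075, -0.0602, 0.0436]
eef_rot: [0.554, 0.833, 0.0, 0.0]
contact_force: [-0.5, -1.5, -0.3]
opening: 0.009
finger_force: 0.6
```

```bash
python3 wings.py w6
```

```text
wings n 548 mid [ 0.6229 -0.0457] len 0.0248 angle 156.1 ztop 0.0806 n lo 2278
ball [ 0.5565 -0.0505  0.0557] [0.0213 0.0189 0.0146]
14.85 [ 0.6078 -0.0593  0.0436] [ 0.28  0.95 -0.48  1.72  0.68  0.64 -0.18] [ 0.8 -0.2  0.2]
```

The wing followed the finger, from 198° to about 147°. I'll continue the stroke.

Emit:
drive_tool(
  targets=[
    {"tx":0.03,"ty":0.09,"tz":0,"wx":0,"wy":0,"wz":-0.04,"claw":-1},
    {"tx":0.03,"ty":0.08,"tz":0,"wx":0,"wy":0,"wz":-0.03,"claw":-1},
    {"tx":0.04,"ty":0.08,"tz":0,"wx":0,"wy":0,"wz":-0.04,"claw":-1},
    {"tx":0.03,"ty":0.17,"tz":0,"wx":0,"wy":0,"wz":-0.03,"claw":-1},
    {"tx":0.04,"ty":0.17,"tz":0,"wx":0,"wy":0,"wz":-0.04,"claw":-1},
    {"tx":0.05,"ty":0.17,"tz":0,"wx":0,"wy":0,"wz":-0.03,"claw":-1},
    {"tx":0.06,"ty":0.15,"tz":0,"wx":0,"wy":0,"wz":-0.03,"claw":-1},
    {"tx":0.08,"ty":0.14,"tz":0,"wx":0,"wy":0,"wz":-0.04,"claw":-1},
  ],
)

```text
clock: 15.65
tool_pos: [0.6175, -0.0286, 0.0428]
eef_rot: [0.67, 0.743, -0.0, -0.0]
contact_force: [-0.7, -1.1, 0.1]
opening: 0.002
finger_force: 0.6
```

Emit:
drive_tool(
  targets=[
    {"tx":0.09,"ty":0.1,"tz":0,"wx":0,"wy":0,"wz":-0.03,"claw":-1},
    {"tx":0.09,"ty":0,"tz":0,"wx":0,"wy":0,"wz":-0.04,"claw":-1},
    {"tx":0.09,"ty":-0.01,"tz":0,"wx":0,"wy":0,"wz":-0.03,"claw":-1},
    {"tx":0.09,"ty":-0.03,"tz":0,"wx":0,"wy":0,"wz":-0.03,"claw":-1},
    {"tx":0.08,"ty":-0.03,"tz":0,"wx":0,"wy":0,"wz":-0.04,"claw":-1},
    {"tx":0.08,"ty":-0.05,"tz":0,"wx":0,"wy":0,"wz":-0.03,"claw":-1},
    {"tx":0.07,"ty":-0.05,"tz":0,"wx":0,"wy":0,"wz":-0.04,"claw":-1},
    {"tx":0.05,"ty":-0.06,"tz":0,"wx":0,"wy":0,"wz":-0.03,"claw":-1},
  ],
)

```text
clock: 16.45
tool_pos: [0.6378, -0.0327, 0.0431]
eef_rot: [0.768, 0.641, 0.001, 0.0]
contact_force: [0.2, 1.7, -0.6]
opening: 0.006
finger_force: 0.7
```

```bash
python3 wings.py w7
```

```text
wings n 6 mid [ 0.6527 -0.0258] len 0.0012 angle 7.1 ztop 0.0792 n lo 113
ball [ 0.5538 -0.0424  0.0533] [0.0077 0.0031 0.0083]
16.5 [ 0.6381 -0.0333  0.0431] [ 0.16  0.96 -0.34  1.64  0.48  0.63 -0.62] [1.  1.3 0.1]
```

Emit:
drive_tool(
  targets=[
    {"tx":-0.05,"ty":0.25,"tz":0,"wx":0,"wy":0,"wz":0,"claw":-1},
    {"tx":0,"ty":0,"tz":0.8,"wx":0,"wy":0,"wz":0,"claw":-1},
    {"tx":0,"ty":0,"tz":0.9,"wx":0,"wy":0,"wz":0.12,"claw":-1},
    {"tx":-0.1,"ty":-0.5,"tz":0.8,"wx":0,"wy":0,"wz":0.13,"claw":-1},
    {"tx":-0.2,"ty":-0.8,"tz":0,"wx":0,"wy":0,"wz":0.13,"claw":-1},
    {"tx":-0.2,"ty":-0.5,"tz":0,"wx":0,"wy":0,"wz":0.13,"claw":-1},
    {"tx":-0.2,"ty":-0.2,"tz":0,"wx":0,"wy":0,"wz":0.13,"claw":-1},
    {"tx":-0.1,"ty":0,"tz":0,"wx":0,"wy":0,"wz":0.12,"claw":-1},
  ],
)

```text
clock: 17.3
tool_pos: [0.6104, -0.0877, 0.1177]
eef_rot: [0.457, 0.889, -0.001, -0.0]
contact_force: [0.6, 0.2, -0.2]
opening: 0.009
finger_force: 0.0
```

```bash
python3 wings.py w8; python3 - <<'E'
from h import *
s=r.get_state();q=s["eef_rot"];print(np.degrees(2*np.arctan2(q[1],q[0]))-90)
E
```

```text
wings n 546 mid [ 0.6327 -0.0526] len 0.0491 angle 16.2 ztop 0.0747 n lo 1609
ball [ 0.5565 -0.0512  0.0572] [0.0214 0.0198 0.0117]
17.35 [ 0.61   -0.087   0.1176] [ 0.4   0.87 -0.61  1.67  0.65  0.82  0.12] [-0.3  0.7  1. ]
35.90242860604191
```

Exactly half a turn is done: the wing line is at 16° and the top is 1 mm lower. Second stroke.

Emit:
drive_tool(
  targets=[
    {"tx":0.14,"ty":0.08,"tz":-0.5,"wx":0,"wy":0,"wz":-0.02,"claw":-1},
    {"tx":0,"ty":0,"tz":-0.8,"wx":0,"wy":0,"wz":0,"claw":-1},
    {"tx":0,"ty":0,"tz":-0.8,"wx":0,"wy":0,"wz":0,"claw":-1},
    {"tx":0,"ty":0,"tz":-0.39,"wx":0,"wy":0,"wz":0,"claw":-1},
    {"tx":0,"ty":0,"tz":0,"wx":0,"wy":0,"wz":0,"claw":-1},
    {"tx":-0.08,"ty":0.18,"tz":0,"wx":0,"wy":0,"wz":0,"claw":-1},
    {"tx":-0.04,"ty":0.07,"tz":0,"wx":0,"wy":0,"wz":0,"claw":-1},
    {"tx":-0.05,"ty":0.08,"tz":0,"wx":0,"wy":0,"wz":-0.03,"claw":-1},
  ],
)

```text
clock: 18.15
tool_pos: [0.6117, -0.0729, 0.0445]
eef_rot: [0.482, 0.876, 0.0, 0.001]
contact_force: [0.1, -1.8, -0.4]
opening: 0.005
finger_force: 0.6
```

Emit:
drive_tool(
  targets=[
    {"tx":-0.04,"ty":0.1,"tz":0,"wx":0,"wy":0,"wz":-0.04,"claw":-1},
    {"tx":-0.02,"ty":0.09,"tz":0,"wx":0,"wy":0,"wz":-0.03,"claw":-1},
    {"tx":-0.02,"ty":0.1,"tz":0,"wx":0,"wy":0,"wz":-0.04,"claw":-1},
    {"tx":0,"ty":0.09,"tz":0,"wx":0,"wy":0,"wz":-0.03,"claw":-1},
    {"tx":0.01,"ty":0.09,"tz":0,"wx":0,"wy":0,"wz":-0.03,"claw":-1},
    {"tx":0.03,"ty":0.09,"tz":0,"wx":0,"wy":0,"wz":-0.04,"claw":-1},
    {"tx":0.03,"ty":0.08,"tz":0,"wx":0,"wy":0,"wz":-0.03,"claw":-1},
    {"tx":0.04,"ty":0.08,"tz":0,"wx":0,"wy":0,"wz":-0.04,"claw":-1},
  ],
)

```text
clock: 18.95
tool_pos: [0.6113, -0.0512, 0.0433]
eef_rot: [0.605, 0.796, -0.0, -0.0]
contact_force: [-1.2, -1.1, -0.1]
opening: 0.005
finger_force: 0.5
```

```bash
python3 wings.py w9; python3 - <<'E'
from stroke import *
s=r.get_state();q=s["eef_rot"];ps=np.degrees(2*np.arctan2(q[1],q[0]))-90
rows(np.r_[s["tool_pos"][:2],ps],np.linspace(120,18,32))
E
```

```text
wings n 364 mid [ 0.6131 -0.0374] len 0.0281 angle 10.4 ztop 0.0798 n lo 1863
ball [ 0.5569 -0.0501  0.0556] [0.0201 0.0193 0.0154]
19.0 [ 0.6117 -0.0504  0.0433] [ 0.25  0.95 -0.45  1.71  0.64  0.63 -0.29] [ 0.4 -1.4 -0.5]
0 120.0 tx -0.04 ty 0.00 wz 0.00 -> 0.6105 -0.0504 15.5
1 116.7 tx 0.01 ty 0.08 wz -0.01 -> 0.6108 -0.0480 14.9
2 113.4 tx 0.02 ty 0.07 wz -0.02 -> 0.6114 -0.0459 13.7
3 110.1 tx 0.01 ty 0.06 wz -0.01 -> 0.6117 -0.0441 13.1
4 106.8 tx 0.02 ty 0.07 wz -0.01 -> 0.6123 -0.0420 12.5
5 103.5 tx 0.02 ty 0.07 wz -0.02 -> 0.6129 -0.0399 11.3
6 100.3 tx 0.02 ty 0.06 wz -0.01 -> 0.6135 -0.0381 10.7
7 97.0 tx 0.03 ty 0.07 wz -0.02 -> 0.6144 -0.0360 9.5
8 93.7 tx 0.02 ty 0.06 wz -0.01 -> 0.6150 -0.0342 8.9
9 90.4 tx 0.03 ty 0.06 wz -0.01 -> 0.6159 -0.0324 8.3
10 87.1 tx 0.03 ty 0.06 wz -0.02 -> 0.6168 -0.0306 7.1
11 83.8 tx 0.03 ty 0.05 wz -0.01 -> 0.6177 -0.0291 6.5
12 80.5 tx 0.03 ty 0.06 wz -0.01 -> 0.6186 -0.0273 5.9
13 77.2 tx 0.04 ty 0.04 wz -0.02 -> 0.6198 -0.0261 4.7
14 73.9 tx 0.04 ty 0.01 wz -0.01 -> 0.6210 -0.0258 4.1
15 70.6 tx 0.03 ty -0.00 wz -0.02 -> 0.6219 -0.
[... 217 characters left out ...]
264 -0.0264 -0.1
20 54.2 tx 0.04 ty -0.01 wz -0.01 -> 0.6276 -0.0267 -0.7
21 50.9 tx 0.04 ty -0.01 wz -0.02 -> 0.6288 -0.0270 -1.9
22 47.6 tx 0.03 ty -0.01 wz -0.01 -> 0.6297 -0.0273 -2.5
23 44.3 tx 0.03 ty -0.02 wz -0.01 -> 0.6306 -0.0279 -3.1
24 41.0 tx 0.03 ty -0.01 wz -0.02 -> 0.6315 -0.0282 -4.3
25 37.7 tx 0.03 ty -0.02 wz -0.01 -> 0.6324 -0.0288 -4.9
26 34.5 tx 0.03 ty -0.02 wz -0.02 -> 0.6333 -0.0294 -6.1
27 31.2 tx 0.03 ty -0.02 wz -0.01 -> 0.6342 -0.0300 -6.7
28 27.9 tx 0.03 ty -0.02 wz -0.01 -> 0.6351 -0.0306 -7.3
29 24.6 tx 0.02 ty -0.02 wz -0.02 -> 0.6357 -0.0312 -8.5
30 21.3 tx 0.03 ty -0.03 wz -0.01 -> 0.6366 -0.0321 -9.1
31 18.0 tx 0.02 ty -0.02 wz -0.01 -> 0.6372 -0.0327 -9.7
```

Emit:
drive_tool(
  targets=[
    {"tx":-0.02,"ty":0.04,"tz":0,"wx":0,"wy":0,"wz":0,"claw":-1},
    {"tx":0.01,"ty":0.06,"tz":0,"wx":0,"wy":0,"wz":-0.01,"claw":-1},
    {"tx":0.01,"ty":0.06,"tz":0,"wx":0,"wy":0,"wz":-0.02,"claw":-1},
    {"tx":0.01,"ty":0.05,"tz":0,"wx":0,"wy":0,"wz":-0.01,"claw":-1},
    {"tx":0.02,"ty":0.07,"tz":0,"wx":0,"wy":0,"wz":-0.01,"claw":-1},
    {"tx":0.02,"ty":0.07,"tz":0,"wx":0,"wy":0,"wz":-0.02,"claw":-1},
    {"tx":0.02,"ty":0.06,"tz":0,"wx":0,"wy":0,"wz":-0.01,"claw":-1},
    {"tx":0.03,"ty":0.07,"tz":0,"wx":0,"wy":0,"wz":-0.02,"claw":-1},
  ],
)

```text
clock: 19.8
tool_pos: [0.6145, -0.0369, 0.0432]
eef_rot: [0.646, 0.764, -0.0, -0.0]
contact_force: [0.1, -0.9, -0.6]
opening: 0.01
finger_force: 0.5
```

Emit:
drive_tool(
  targets=[
    {"tx":0.02,"ty":0.06,"tz":0,"wx":0,"wy":0,"wz":-0.01,"claw":-1},
    {"tx":0.03,"ty":0.06,"tz":0,"wx":0,"wy":0,"wz":-0.01,"claw":-1},
    {"tx":0.03,"ty":0.06,"tz":0,"wx":0,"wy":0,"wz":-0.02,"claw":-1},
    {"tx":0.03,"ty":0.05,"tz":0,"wx":0,"wy":0,"wz":-0.01,"claw":-1},
    {"tx":0,"ty":0,"tz":0,"wx":0,"wy":0,"wz":0,"claw":-1},
    {"tx":0,"ty":0,"tz":0,"wx":0,"wy":0,"wz":0,"claw":-1},
    {"tx":0,"ty":0,"tz":0,"wx":0,"wy":0,"wz":0,"claw":-1},
    {"tx":0,"ty":0,"tz":0,"wx":0,"wy":0,"wz":0,"claw":-1},
  ],
)

```text
clock: 20.6
tool_pos: [0.618, -0.0296, 0.0433]
eef_rot: [0.665, 0.747, 0.0, -0.0]
contact_force: [-0.1, -0.2, 0.6]
opening: 0.002
finger_force: 0.5
```

Emit:
drive_tool(
  targets=[
    {"tx":0.03,"ty":0.06,"tz":0,"wx":0,"wy":0,"wz":-0.01,"claw":-1},
    {"tx":0.04,"ty":0.04,"tz":0,"wx":0,"wy":0,"wz":-0.02,"claw":-1},
    {"tx":0.04,"ty":0.01,"tz":0,"wx":0,"wy":0,"wz":-0.01,"claw":-1},
    {"tx":0.03,"ty":0,"tz":0,"wx":0,"wy":0,"wz":-0.02,"claw":-1},
    {"tx":0.04,"ty":0,"tz":0,"wx":0,"wy":0,"wz":-0.01,"claw":-1},
    {"tx":0.04,"ty":-0.01,"tz":0,"wx":0,"wy":0,"wz":-0.01,"claw":-1},
    {"tx":0,"ty":0,"tz":0,"wx":0,"wy":0,"wz":0,"claw":-1},
    {"tx":0,"ty":0,"tz":0,"wx":0,"wy":0,"wz":0,"claw":-1},
  ],
)

```text
clock: 21.4
tool_pos: [0.6248, -0.0269, 0.0433]
eef_rot: [0.696, 0.718, 0.0, 0.0]
contact_force: [-0.8, 1.0, -0.4]
opening: 0.008
finger_force: 0.3
```

Emit:
drive_tool(
  targets=[
    {"tx":0.04,"ty":0,"tz":0,"wx":0,"wy":0,"wz":-0.02,"claw":-1},
    {"tx":0.03,"ty":-0.01,"tz":0,"wx":0,"wy":0,"wz":-0.01,"claw":-1},
    {"tx":0.04,"ty":-0.01,"tz":0,"wx":0,"wy":0,"wz":-0.01,"claw":-1},
    {"tx":0.04,"ty":-0.01,"tz":0,"wx":0,"wy":0,"wz":-0.02,"claw":-1},
    {"tx":0.03,"ty":-0.01,"tz":0,"wx":0,"wy":0,"wz":-0.01,"claw":-1},
    {"tx":0.03,"ty":-0.02,"tz":0,"wx":0,"wy":0,"wz":-0.01,"claw":-1},
    {"tx":0,"ty":0,"tz":0,"wx":0,"wy":0,"wz":0,"claw":-1},
    {"tx":0,"ty":0,"tz":0,"wx":0,"wy":0,"wz":0,"claw":-1},
  ],
)

```text
clock: 22.2
tool_pos: [0.6311, -0.0288, 0.0433]
eef_rot: [0.725, 0.689, 0.0, 0.0]
contact_force: [-0.7, 1.4, -0.2]
opening: 0.006
finger_force: 0.4
```

Still turning freely at about 44°. I'll continue to 18°.

Emit:
drive_tool(
  targets=[
    {"tx":0.03,"ty":-0.01,"tz":0,"wx":0,"wy":0,"wz":-0.02,"claw":-1},
    {"tx":0.03,"ty":-0.02,"tz":0,"wx":0,"wy":0,"wz":-0.01,"claw":-1},
    {"tx":0.03,"ty":-0.02,"tz":0,"wx":0,"wy":0,"wz":-0.02,"claw":-1},
    {"tx":0.03,"ty":-0.02,"tz":0,"wx":0,"wy":0,"wz":-0.01,"claw":-1},
    {"tx":0.03,"ty":-0.02,"tz":0,"wx":0,"wy":0,"wz":-0.01,"claw":-1},
    {"tx":0.02,"ty":-0.02,"tz":0,"wx":0,"wy":0,"wz":-0.02,"claw":-1},
    {"tx":0.03,"ty":-0.03,"tz":0,"wx":0,"wy":0,"wz":-0.01,"claw":-1},
    {"tx":0.02,"ty":-0.02,"tz":0,"wx":0,"wy":0,"wz":-0.01,"claw":-1},
  ],
)

```text
clock: 23.0
tool_pos: [0.6375, -0.0339, 0.0432]
eef_rot: [0.764, 0.645, -0.0, 0.0]
contact_force: [-0.5, 1.4, -0.6]
opening: 0.005
finger_force: 0.6
```

Emit:
drive_tool(
  targets=[
    {"tx":-0.05,"ty":0.25,"tz":0,"wx":0,"wy":0,"wz":0,"claw":-1},
    {"tx":0,"ty":0,"tz":0.8,"wx":0,"wy":0,"wz":0,"claw":-1},
    {"tx":0,"ty":0,"tz":0.9,"wx":0,"wy":0,"wz":0.12,"claw":-1},
    {"tx":-0.1,"ty":-0.5,"tz":0.8,"wx":0,"wy":0,"wz":0.13,"claw":-1},
    {"tx":-0.2,"ty":-0.8,"tz":0,"wx":0,"wy":0,"wz":0.13,"claw":-1},
    {"tx":-0.2,"ty":-0.5,"tz":0,"wx":0,"wy":0,"wz":0.13,"claw":-1},
    {"tx":-0.2,"ty":-0.2,"tz":0,"wx":0,"wy":0,"wz":0.13,"claw":-1},
    {"tx":-0.1,"ty":0,"tz":0,"wx":0,"wy":0,"wz":0.12,"claw":-1},
  ],
)

```text
clock: 23.8
tool_pos: [0.6112, -0.0885, 0.1182]
eef_rot: [0.452, 0.892, -0.001, 0.0]
contact_force: [0.1, -0.1, -0.2]
opening: 0.002
finger_force: 0.0
```

```bash
python3 wings.py w10; python3 - <<'E'
from h import *
s=r.get_state();q=s["eef_rot"];print(np.degrees(2*np.arctan2(q[1],q[0]))-90)
E
```

```text
wings n 509 mid [ 0.633  -0.0526] len 0.0495 angle 14.8 ztop 0.074 n lo 1631
ball [ 0.5565 -0.0514  0.0571] [0.0217 0.0199 0.0123]
23.85 [ 0.6108 -0.0877  0.1181] [ 0.4   0.87 -0.62  1.67  0.65  0.82  0.13] [-0.5 -0.2 -0.1]
36.4955401418993
```

Just over one full turn is done (wing line at 14.8°), so at most about 105° is left. Third stroke, slow from contact.

Emit:
drive_tool(
  targets=[
    {"tx":0.11,"ty":0.1,"tz":-0.5,"wx":0,"wy":0,"wz":-0.025,"claw":-1},
    {"tx":0,"ty":0,"tz":-0.8,"wx":0,"wy":0,"wz":0,"claw":-1},
    {"tx":0,"ty":0,"tz":-0.8,"wx":0,"wy":0,"wz":0,"claw":-1},
    {"tx":0,"ty":0,"tz":-0.41,"wx":0,"wy":0,"wz":0,"claw":-1},
    {"tx":0,"ty":0,"tz":0,"wx":0,"wy":0,"wz":0,"claw":-1},
    {"tx":-0.08,"ty":0.18,"tz":0,"wx":0,"wy":0,"wz":0,"claw":-1},
    {"tx":-0.04,"ty":0.07,"tz":0,"wx":0,"wy":0,"wz":0,"claw":-1},
    {"tx":0,"ty":0,"tz":0,"wx":0,"wy":0,"wz":0,"claw":-1},
  ],
)

```text
clock: 24.65
tool_pos: [0.6123, -0.075, 0.0441]
eef_rot: [0.465, 0.885, 0.001, 0.001]
contact_force: [1.1, -0.8, -0.8]
opening: 0.006
finger_force: 0.0
```

Emit:
drive_tool(
  targets=[
    {"tx":-0.02,"ty":0.04,"tz":0,"wx":0,"wy":0,"wz":-0.015,"claw":-1},
    {"tx":-0.03,"ty":0.04,"tz":0,"wx":0,"wy":0,"wz":-0.015,"claw":-1},
    {"tx":-0.02,"ty":0.05,"tz":0,"wx":0,"wy":0,"wz":-0.02,"claw":-1},
    {"tx":-0.02,"ty":0.05,"tz":0,"wx":0,"wy":0,"wz":-0.02,"claw":-1},
    {"tx":-0.01,"ty":0.05,"tz":0,"wx":0,"wy":0,"wz":-0.015,"claw":-1},
    {"tx":-0.01,"ty":0.04,"tz":0,"wx":0,"wy":0,"wz":-0.015,"claw":-1},
    {"tx":0,"ty":0,"tz":0,"wx":0,"wy":0,"wz":0,"claw":-1},
    {"tx":0,"ty":0,"tz":0,"wx":0,"wy":0,"wz":0,"claw":-1},
  ],
)

```text
clock: 25.45
tool_pos: [0.6087, -0.07, 0.0431]
eef_rot: [0.512, 0.859, -0.001, 0.001]
contact_force: [2.0, -5.4, 2.1]
opening: 0.009
finger_force: 2.7
```

The force has risen to about 6 N. I'll nudge a little more to see whether this is the stop.

Emit:
drive_tool(
  targets=[
    {"tx":-0.01,"ty":0.04,"tz":0,"wx":0,"wy":0,"wz":0,"claw":-1},
    {"tx":0,"ty":0.04,"tz":0,"wx":0,"wy":0,"wz":0,"claw":-1},
    {"tx":0,"ty":0,"tz":0,"wx":0,"wy":0,"wz":0,"claw":-1},
    {"tx":0,"ty":0,"tz":0,"wx":0,"wy":0,"wz":0,"claw":-1},
    {"tx":0,"ty":0,"tz":0,"wx":0,"wy":0,"wz":0,"claw":-1},
    {"tx":0,"ty":0,"tz":0,"wx":0,"wy":0,"wz":0,"claw":-1},
    {"tx":0,"ty":0,"tz":0,"wx":0,"wy":0,"wz":0,"claw":-1},
    {"tx":0,"ty":0,"tz":0,"wx":0,"wy":0,"wz":0,"claw":-1},
  ],
)

```text
clock: 26.25
tool_pos: [0.6086, -0.0697, 0.0431]
eef_rot: [0.513, 0.859, -0.002, 0.002]
contact_force: [2.1, -7.5, 2.7]
opening: 0.006
finger_force: 4.2
```

```bash
python3 wings.py w11
```

```text
wings n 640 mid [ 0.6241 -0.0518] len 0.0315 angle 1.4 ztop 0.0812 n lo 3063
ball [ 0.5565 -0.0507  0.056 ] [0.0212 0.0196 0.0151]
26.3 [ 0.6086 -0.0698  0.0432] [ 0.31  0.96 -0.5   1.72  0.71  0.66 -0.1 ] [ 1.9 -8.   2.4]
```

It's the hard stop: the TCP doesn't move while the force rises. The earlier strokes passed this spot freely, and the total is 377°, within the expected 0.8 to 1.3 turns. I'll retreat and check.

Emit:
drive_tool(
  targets=[
    {"tx":0.02,"ty":-0.15,"tz":0,"wx":0,"wy":0,"wz":0,"claw":-1},
    {"tx":0.05,"ty":-0.3,"tz":0,"wx":0,"wy":0,"wz":0,"claw":-1},
    {"tx":0,"ty":-0.1,"tz":0.6,"wx":0,"wy":0,"wz":0,"claw":-1},
    {"tx":0,"ty":-0.1,"tz":0.9,"wx":0,"wy":0,"wz":0,"claw":-1},
    {"tx":0,"ty":-0.1,"tz":0.9,"wx":0,"wy":0,"wz":0,"claw":-1},
    {"tx":0.1,"ty":0,"tz":0.2,"wx":0,"wy":0,"wz":0,"claw":-1},
    {"tx":0,"ty":0,"tz":0,"wx":0,"wy":0,"wz":0,"claw":-1},
    {"tx":0,"ty":0,"tz":0,"wx":0,"wy":0,"wz":0,"claw":-1},
  ],
)

```text
clock: 27.1
tool_pos: [0.6123, -0.0873, 0.1197]
eef_rot: [0.511, 0.86, -0.0, -0.001]
contact_force: [0.7, 0.4, -0.1]
opening: 0.005
finger_force: 0.0
```

```bash
python3 wings.py w12; python3 - <<'E'
from h import *
t=snap("top","top1")
for uv in((231,233),(307,187),(505,177)):
    u,v=uv;print(np.abs(t["image"][v-15:v+15,u-15:u+15].astype(int)-load("top0")["image"][v-15:v+15,u-15:u+15]).mean().round(2))
E
```

```text
wings n 483 mid [ 0.633  -0.0528] len 0.0492 angle 179.2 ztop 0.0736 n lo 1558
ball [ 0.5567 -0.0512  0.0574] [0.0214 0.0197 0.0122]
27.15 [ 0.612  -0.0874  0.1195] [ 0.38  0.87 -0.59  1.66  0.62  0.81  0.02] [-0.8 -0.   0.5]
9.72
11.25
33.19
```

The wings now rest at 179°, with their top at 73.6 mm (home height 73.5 mm). The ball is still 76 mm from the axis, and the arm is clear.

```bash
python3 -c "
from plant import workorder
print(workorder.finish_job())"
```

```text
the job is handed in; nothing more can be done
None
```

The job is handed in with no verdict returned: the stay is at its stop, the wing screw is home after about 1.05 turns, and the arm made no contact with any bystander that I saw, though my last image check did not confirm their positions.

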